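Divert grey end caps to the green bin

TASK

The grey end caps in the blue scoop belong in the green bin. Swing the red knob of the diverter hopper all the way over, away from the green bin, so that the yellow flap shuts off the other exit; then pour the three caps from the blue scoop into the hopper so that they slide down into the green bin. Stand the blue scoop upright on the bench again, let go of it, and leave the orange scoop where it is.

Things in the scene. Friction and masses are not known exactly. Their poses are not given: they have to be found in the camera images.
- flap (a joint): Hinge of the yellow diverter flap and its lever, rad. 0 = upright; positive = flap and knob lean to the hopper's +y (left seen from the robot) and shut the +y exit, so caps leave on the -y side; negative the reverse. Stops at -0.70 and +0.70, starts near the middle; stiff (about 2 N at the knob), it stays where it is left.
- flap_knob (a point): Centre of the red ball knob, 28 mm across, atop a lever of 11 mm rod in front of the hopper (95 mm to its -x side, 35 mm clear of its front wall). It turns with the flap about a level hinge along the hopper's x axis, 105 mm above the bench, 150 mm below the knob: knob 255 mm high when upright, at a stop 97 mm to the side and 220 mm high. Push it sideways or pinch it.
- hopper_mouth (a point): Centre of the open top of the blue diverter hopper, fixed to the bench. Opening 112 x 112 mm, its edge 190 mm above the bench; flared lips on the +y, -y and +x sides rise to 210 mm, 25 mm further out. Axes are the hopper's: z up, x away from the robot (turned by up to 0.25 rad), y left. The flap is inside; ramps below lead to exits on the +y and -y sides, a bin under each.
- green_bin_in (a point): Centre of the inner floor of the green bin, fixed under one exit of the hopper (+y or -y side, it differs from start to start; a like white bin is under the other). Bin 150 x 150 mm, 45 mm high, walls 4 mm, axes parallel to the hopper's.
- blue_scoop_grip (a point): Grip point on the upright handle of the blue scoop, 85 mm above its underside. Handle 14 mm thick (y), 28 mm deep (x), its top 124 mm up. The open pan (97 x 76 mm, walls 42 mm high) points to the scoop's -x: pouring edge 111 mm to -x of this point, 63 mm below it. The floor drops 10 degrees to the back: caps stay in while level, slide out when tipped mouth down over 25 degrees. About 0.2 kg.
- cap1_center (a point): Centre of a grey moulded end cap, a smooth disc 26 mm across and 18 mm high, 15 g, lying in the blue scoop at the start.
- cap2_center (a point): Centre of a grey moulded end cap, a smooth disc 26 mm across and 18 mm high, 15 g, lying in the blue scoop at the start.
- cap3_center (a point): Centre of a grey moulded end cap, a smooth disc 26 mm across and 18 mm high, 15 g, lying in the blue scoop at the start.
- orange_scoop_grip (a point): The same point on a like scoop of orange plastic holding white caps: a bystander.

How it is judged:
On the way, in this order (a step that is already met when the one before it is completed fails the run):
1. the flap is swung over so that it shuts the exit away from the green bin, while the caps are still in the blue scoop (((y of green_bin_in in the frame of hopper_mouth above 0 m and value of joint flap below -0.5 rad) or (y of green_bin_in in the frame of hopper_mouth below 0 m and value of joint flap above 0.5 rad)) and distance between each of cap1_center, cap2_center, cap3_center and blue_scoop_grip below 0.13 m), for 0.2 s.
2. the blue scoop is tipped over the hopper (horizontal distance between blue_scoop_grip and hopper_mouth below 0.14 m and height (world z) of blue_scoop_grip above 0.2 m and angle between blue_scoop_grip's own z axis and vertical above 0.3 rad), for 0.1 s.
3. all three caps are in the green bin (x of cap1_center in the frame of green_bin_in between -0.073 and 0.073 m and y of cap1_center in the frame of green_bin_in between -0.073 and 0.073 m and z of each of cap1_center, cap2_center, cap3_center in the frame of green_bin_in below 0.045 m and x of cap2_center in the frame of green_bin_in between -0.073 and 0.073 m and y of cap2_center in the frame of green_bin_in between -0.073 and 0.073 m and x of cap3_center in the frame of green_bin_in between -0.073 and 0.073 m and y of cap3_center in the frame of green_bin_in between -0.073 and 0.073 m), for 0.2 s.
At the end, for the whole second after the job is handed in: All three grey caps lie in the green bin, the flap still leans away from the green bin by more than 0.5 rad, and the blue scoop stands on the bench, upright within 10 degrees, let go (all of step 3 and ((y of green_bin_in in the frame of hopper_mouth above 0 m and value of joint flap below -0.5 rad) or (y of green_bin_in in the frame of hopper_mouth below 0 m and value of joint flap above 0.5 rad)) and angle between blue_scoop_grip's own z axis and vertical below 0.17 rad and height (world z) of blue_scoop_grip between 0.07 and 0.1 m); the robot touches nothing.
It fails at once if the orange scoop is moved by more than 30 mm (distance of orange_scoop_grip from where it was at the start of the episode above 0.03 m).
It also fails if it takes over 58 s, if anything falls off the work surface, if the arm or the gripper's body presses on something with over 40 N, if the wrist force passes 120 N, or if a joint passes its speed limit or range.

ROBOT

A 6-joint arm with a two-finger parallel gripper is mounted at the origin on the work surface. World frame = base frame: x ahead of the robot, y to its left, z up, the work surface at z = 0. Lengths are in m, angles in rad, forces in N, time in s.
With the tool pointing down it reaches from about 0.35 to 0.8 m from the base axis. Payload 7.3 kg.
Tool frame: the origin (TCP) lies between the finger pads; the fingertips stand 25 mm ahead of it and the grasp point (between the pads) lies 6 mm ahead of it (r.tip_extent is the distance from the TCP to the fingertips, in m); z points along the fingers, y is the direction in which the jaws open and shut (so a half turn about z gives the same grasp; the last joint's range is limited). The gripper opens to 85 mm and grips with 20 to 120 N. Pads are 22 mm wide; open, the fingers measure 114 mm over their backs; the gripper's body (76 mm by 85 mm) begins 54 mm behind the grasp point. The pads swing forward as they close: fully open they stand 13 mm farther back than shut.
Start: joints at [1.083, 0.342, 1.524, -0, 1.275, -0.146], TCP at [0.176, 0.495, 0.256] pointing down, gripper open.
Joint ranges: [-2.53, 2.53], [-0.77, 2.02], [0.04, 2.7], [-1, 4.14], [0.28, 2.66], [-3.11, 3.11]. Speed limits (rad/s): [2.57, 2.57, 3.14, 3.14, 3.14, 3.14].

INTERFACE

Orientations are given as a unit quaternion [x, y, z, w].
In Python, from workcell import r, command_gripper, optics gives the robot as it stands. The module is installed in compiled form; this text tells all that it offers. Calls block until the motion is done:
- r.reach(position, orientation): joint-space move of the TCP to a pose.
- r.move_straight(position, orientation=None, speed=0.15, max_force=None): straight line of the TCP; orientation=None keeps the orientation; speed is the mean speed in m/s. With max_force (N) it stops when the force on the tool has changed by that much, and returns True; else False.
- r.movej(angles): joint-space move.
- command_gripper(opening, force=None): finger opening in m; force is the grip in N (None keeps the last); returns when the fingers have stopped.
- r.hold(seconds).
- r.solve_ik(position, orientation): joint angles nearest the present ones, or None.
- r.read_state(): the state.
- optics.get_image(name): name is "scene" or "top" or "wrist"; returns (picture, depth): 384x512x3 uint8, red, green, blue; 384x512 float32, m along the optical axis (not along the pixel's ray), 0 where there is no reading.
- optics.camera_model(name): a dict with "K" (3x3 intrinsics, pixels), "R" (3x3) and "t" (3): a world point X has camera coordinates R X + t; the wrist camera has in their place "tool_from_camera" (4x4, takes a point from camera to tool coordinates, whose origin is the TCP and whose axes are the flange's). Camera axes: x right, y down, z forward; pixel columns grow to the right and rows downward; lengths in m; the calibration is good to about 2 mm. A picture is of the moment at which its call begins: read the wrist's pose just before it. camera_model takes no time and is no camera call.
A pose or a line that the arm cannot do raises r.PlanningError and nothing moves.
- r.finish_job(): hands the job in, once; it reports no verdict.
The state is a dict: "time_s": time; "joint_positions": joint angles; "dq": joint speeds; "tau": joint torques, N m; "eef_pos": TCP position; "eef_rot": TCP orientation; "contact_force": force on the tool from outside, world axes, zero at the start; "torque": the same for the moment, N m; "grip_width": finger opening in m.
Only numpy, scipy, OpenCV 4.12 (cv2) and the standard library are available. Lean on these libraries where they do the work, as an engineer would, in place of code of your own. Each camera call takes 0.05 s, during which the arm holds its last target. There are 200 camera calls.

## Working session

There is one attempt and no reset: what is moved stays moved. The work goes in short steps, each a Python script; the robot and the scene stay as the last script left them, time stands still between calls to the robot, and variables do not carry over. Pictures are saved under pics/ and viewed, about 8 in all and at most 12, crops included, and the job is handed in when it is done.

```bash
mkdir -p pics
cat > h.py <<'E'
import numpy as np, cv2
from workcell import r, command_gripper, optics
from scipy.spatial.transform import Rotation as Rot
def cloud(name):
    s=r.read_state(); im,d=optics.get_image(name); m=optics.camera_model(name); K=np.array(m["K"])
    v,u=np.mgrid[:384,:512]
    P=np.stack([(u-K[0,2])/K[0,0]*d,(v-K[1,2])/K[1,1]*d,d],-1)
    if name=="wrist":
        T=np.array(m["tool_from_camera"]); P=P@T[:3,:3].T+T[:3,3]
        P=P@Rot.from_quat(s["eef_rot"]).as_matrix().T+np.array(s["eef_pos"])
    else: P=(P-np.array(m["t"]))@np.array(m["R"])
    P[d==0]=np.nan
    return im,P
def down(yaw): # jaw (tool y) direction = (-sin,cos)*; tool z down
    return (Rot.from_euler('z',yaw)*Rot.from_euler('x',np.pi)).as_quat()
E
python3 - <<'E'
from h import *
for n in("scene","top"):
    im,P=cloud(n); np.savez(n,im=im,P=P); cv2.imwrite(f"pics/{n}0.png",im[...,::-1])
print(r.read_state())
E
```

```text
{'time_s': 0.1, 'joint_positions': array([ 1.08301540e+00,  3.42662448e-01,  1.52489596e+00,  1.77404921e-05,
        1.27541148e+00, -1.46044707e-01]), 'dq': array([-0.00165806, -0.00147739, -0.00156097,  0.00139633, -0.00136505,
        0.00144194]), 'tau': array([ 9.66183725e-04, -4.34447730e+01, -2.46489823e+01, -3.40737079e-04,
        4.66493293e-03, -2.92194045e-05]), 'eef_pos': array([0.1757875 , 0.49436232, 0.25569947]), 'eef_rot': array([ 1.70040390e-01,  9.85436853e-01, -6.51682232e-04, -2.22658999e-04]), 'contact_force': array([-0.64573095, -0.89545968, -0.56583895]), 'torque': array([ 0.01645024, -0.03172699, -0.00751003]), 'grip_width': 0.08544437246028136}
```

View pics/scene0.png

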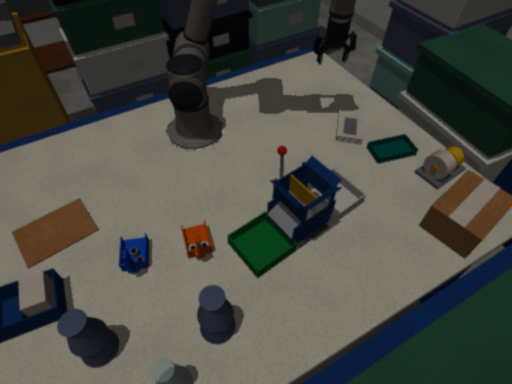

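View pics/top0.png

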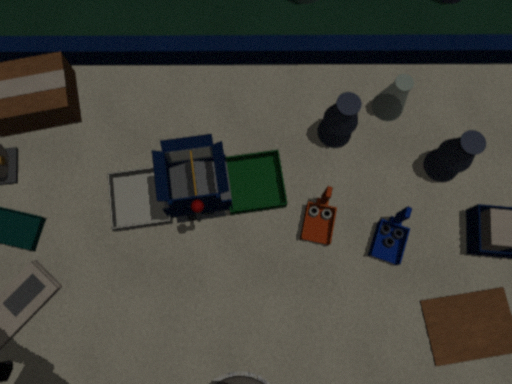

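The green bin is on the right of the hopper (-y), so the knob (top 197,206) goes to +y (left). The blue scoop is at top (390,240) with its handle at (405,213). The orange scoop is at (318,222), between the blue one and the hopper.

```bash
cat > loc.py <<'E'
from h import *
for n in("scene","top"):
    D=np.load(n+".npz"); im,P=D["im"],D["P"]; hsv=cv2.cvtColor(im,cv2.COLOR_RGB2HSV)
    H,S,V=[hsv[...,i].astype(int) for i in range(3)]; X,Y,Z=P[...,0],P[...,1],P[...,2]
    def rep(l,m):
        if m.sum()<3: print(n,l,m.sum());return
        q=P[m]; print(n,l,m.sum(),"mean",q.mean(0).round(4),"min",q.min(0).round(3),"max",q.max(0).round(3))
        return q
    rep("knob",((H<5)|(H>174))&(S>150)&(V>80)&(Z>.15))
    box=lambda a,b,c,d:(X>a)&(X<b)&(Y>c)&(Y<d)
    blue=(H>105)&(H<130)&(S>120)
    green=(H>45)&(H<80)&(S>120)&(X<.9)&(X>.2)&(Y<.2)&(Z<.02)
    rep("greenfloor",green)
    q=rep("blue all",blue&box(.2,.9,-.6,.4)&(Z>.02))
    hop=blue&box(.2,.9,-.15,.5)&(Z>.165)
    q=rep("hoptop",hop)
    if q is not None: print(cv2.minAreaRect(q[:,:2].astype(np.float32)))
    for l,c in(("bs",blue&box(.3,.8,-.7,-.28)),("os",(H>5)&(H<14)&(S>180)&box(.3,.8,-.5,-.05))):
        h=rep(l+" handle top",c&(Z>.1)); b=rep(l+" pan",c&(Z>.01)&(Z<.075))
        if b is not None:
            R=cv2.minAreaRect(b[:,:2].astype(np.float32)); print(R)
            rep(l+" rim",c&(Z>.034)&(Z<.055))
E
python3 loc.py
```

```text
scene knob 46 mean [0.4823 0.0817 0.2625] min [0.472 0.072 0.254] max [0.492 0.091 0.267]
scene greenfloor 1785 mean [ 0.5848 -0.037   0.0037] min [ 0.511 -0.125 -0.004] max [0.676 0.059 0.02 ]
scene blue all 2876 mean [0.5599 0.0066 0.13  ] min [ 0.378 -0.6    0.02 ] max [0.657 0.197 0.21 ]
scene hoptop 1100 mean [0.573  0.1315 0.1941] min [0.204 0.021 0.165] max [0.657 0.497 0.399]
((0.4486117660999298, 0.283966064453125), (0.17619119584560394, 0.6235935091972351), 36.38497543334961)
scene bs handle top 84 mean [ 0.4934 -0.4081  0.1167] min [ 0.476 -0.419  0.101] max [ 0.506 -0.399  0.125]
scene bs pan 1551 mean [ 0.4683 -0.5364  0.0382] min [ 0.376 -0.7    0.01 ] max [ 0.521 -0.338  0.074]
((0.4490741491317749, -0.5192803740501404), (0.13377247750759125, 0.36766117811203003), 3.1805419921875)
scene bs rim 464 mean [ 0.4782 -0.5557  0.0433] min [ 0.38  -0.7    0.034] max [ 0.52  -0.338  0.055]
scene os handle top 60 mean [ 0.5449 -0.2214  0.1185] min [ 0.527 -0.23   0.101] max [ 0.557 -0.212  0.125]
scene os pan 518 mean [ 0.4867 -0.2073  0.024 ] min [ 0.429 -0.251  0.01 ] max [ 0.
[... 839 characters left out ...]
[ 0.4402 -0.4745  0.0349] min [ 0.375 -0.699  0.01 ] max [ 0.709 -0.281  0.075]
((0.549457311630249, -0.49022960662841797), (0.3398415446281433, 0.4008270502090454), 2.9966766834259033)
top bs rim 446 mean [ 0.4511 -0.4867  0.043 ] min [ 0.375 -0.686  0.034] max [ 0.709 -0.284  0.055]
top os handle top 61 mean [ 0.5368 -0.2167  0.121 ] min [ 0.527 -0.226  0.1  ] max [ 0.552 -0.21   0.129]
top os pan 811 mean [ 0.4745 -0.2053  0.0233] min [ 0.428 -0.249  0.01 ] max [ 0.542 -0.159  0.074]
((0.48647111654281616, -0.20587918162345886), (0.07356574386358261, 0.11019858717918396), 77.85621643066406)
top os rim 175 mean [ 0.4996 -0.2027  0.0407] min [ 0.429 -0.249  0.034] max [ 0.542 -0.159  0.053]
```

```bash
cat > push.py <<'E'
from h import *
yaw=0.123; C=np.array([.567,.107]); ax=np.array([np.cos(yaw),np.sin(yaw)]); ay=np.array([-ax[1],ax[0]])
K=np.array([.478,.083])  # knob from the two views
kx=(K-C)@ax; ky=(K-C)@ay; print("knob in hopper",kx,ky)
def p(y,z): return [*(C+kx*ax+y*ay),z]
# jaw axis along hopper y; take the half-turn with the smaller wrist turn
r.move_straight([*r.read_state()["eef_pos"][:2],.42],speed=.3)
best=min((q for q in (down(yaw),down(yaw+np.pi)) if r.solve_ik(p(-.10,.40),q) is not None),key=lambda q:abs(r.solve_ik(p(-.10,.40),q)[5]))
command_gripper(0.0)
r.reach(p(ky-.075,.40),best)
r.move_straight(p(ky-.075,.230),speed=.25)
s=r.move_straight(p(.10,.230),speed=.06,max_force=14)
e=r.read_state(); print(s,(e["eef_pos"][:2]-C)@ay,e["contact_force"],e["time_s"])
cur=(e["eef_pos"][:2]-C)@ay
r.move_straight(p(cur-.03,.230),speed=.2); r.move_straight(p(cur-.03,.42),speed=.3)
command_gripper(.085)
for n in("scene","top"):
    im,P=cloud(n); np.savez(n,im=im,P=P)
    hsv=cv2.cvtColor(im,cv2.COLOR_RGB2HSV).astype(int)
    m=((hsv[...,0]<5)|(hsv[...,0]>174))&(hsv[...,1]>150)&(hsv[...,2]>80)&(P[...,2]>.15)
    if m.sum(): q=P[m].mean(0); print(n,m.sum(),q,"hopper",(q[:2]-C)@ax,(q[:2]-C)@ay)
    blue=(hsv[...,0]>105)&(hsv[...,0]<130)&(hsv[...,1]>120)&(P[...,0]>.36)&(P[...,0]<.53)&(P[...,1]>-.475)&(P[...,1]<-.33)
    h=P[blue&(P[...,2]>.1)]; b=P[blue&(P[...,2]>.034)&(P[...,2]<.055)]
    print("handle",len(h),h.mean(0),h.min(0),h.max(0)); print("rim",cv2.minAreaRect(b[:,:2].astype(np.float32)))
    t=P[blue&(P[...,2]>.118)]; print("top face",len(t),t.mean(0),cv2.minAreaRect(t[:,:2].astype(np.float32)))
print(r.read_state()["time_s"])
E
python3 push.py
```

```text
knob in hopper -0.09127217002061576 -0.012899262759080578
True 0.06946816117749013 [ 0.23865624 -6.07875685  4.25029671] 6.775
handle 83 [ 0.4932716  -0.40799497  0.11660282] [ 0.47716474 -0.41875397  0.10025847] [ 0.50554236 -0.39884635  0.12562869]
rim ((0.44809800386428833, -0.3922523558139801), (0.07561656087636948, 0.11818309128284454), 69.63926696777344)
top face 51 [ 0.49108072 -0.40847954  0.12169652] ((0.4906039237976074, -0.409475177526474), (0.013581208884716034, 0.029193464666604996), 72.73391723632812)
handle 83 [ 0.48724977 -0.40378116  0.11935192] [ 0.47548149 -0.4133787   0.10008874] [ 0.5008193  -0.39630419  0.1300437 ]
rim ((0.43825921416282654, -0.3873201012611389), (0.07633128017187119, 0.11026156693696976), 71.07762908935547)
top face 59 [ 0.48778664 -0.40516344  0.12390266] ((0.48782971501350403, -0.4060390889644623), (0.012174894101917744, 0.02604297362267971), 68.39024353027344)
8.7417
```

```bash
cat >> h.py <<'E'
HC=np.array([.567,.107]); HY=.123
def tool(grip,psi,th,half):  # scoop pose -> TCP pose
    Rs=Rot.from_euler('z',psi)*Rot.from_euler('y',-th)
    return list(np.array(grip)+.006*Rs.as_matrix()[:,2]),(Rs*Rot.from_euler('xz',[np.pi,half*np.pi]) if not half else Rs*Rot.from_euler('x',np.pi)*Rot.from_euler('z',np.pi)).as_quat()
def pourgrip(psi,th,edge_u,edge_z): # grip so that the pouring edge is edge_u along u from hopper centre
    u=-np.array([np.cos(psi),np.sin(psi)]); c,s=np.cos(th),np.sin(th)
    return [*(HC+u*(edge_u-(.111*c-.063*s))),edge_z+.111*s+.063*c]
E
python3 - <<'E'
from h import *
SY=-.34
for half in(0,1):
    print(half,"grasp",np.round(r.solve_ik(*tool([.489,-.4065,.30],SY,0,half)),2))
    for dpsi in(0,.4,.8,1.2,np.pi/2):   # 0: pour along -x ; pi/2: pour along +y
        psi=HY-dpsi
        for th in(0,.5,.9,1.1):
            g=pourgrip(psi,th,-.02,.25); q=r.solve_ik(*tool(g,psi,th,half))
            print(half,round(dpsi,2),th,np.round(g,3),None if q is None else np.round(q,2))
q=r.solve_ik(*tool([.489,-.4065,.30],SY,0,0))
half=0 if q is not None and abs(q[5])<2 else 1
r.reach(*tool([.455,-.40,.31],SY,0,half))
im,P=cloud("wrist"); np.savez("wrist",im=im,P=P); cv2.imwrite("pics/w1.png",im[...,::-1])
im2,P2=cloud("top"); np.savez("top",im=im2,P=P2); im3,_=cloud("scene")
a=cv2.resize(im2[100:260,90:330],(480,320),interpolation=3); b=cv2.resize(im3[120:280,220:380],(320,320),interpolation=3)
cv2.imwrite("pics/hop1.png",np.hstack([a,b])[...,::-1]); print(half,r.read_state()["time_s"])
E
```

```text
0 grasp [-0.81  0.53  1.1  -0.    1.52  1.1 ]
0 0 0 [0.697 0.123 0.313] [ 0.07  0.69  0.78 -0.    1.68  1.51]
0 0 0.5 [0.654 0.118 0.359] [0.05 0.29 1.4  0.04 0.96 1.48]
0 0 0.9 [0.606 0.112 0.376] [0.02 0.07 1.84 0.24 0.35 1.28]
0 0 1.1 [0.581 0.109 0.378] None
0 0.4 0 [0.693 0.071 0.313] [-0.01  0.66  0.83 -0.    1.65  1.84]
0 0.4 0.5 [0.651 0.083 0.359] [ 0.09  0.3   1.38 -0.2   1.    2.01]
0 0.4 0.9 [0.605 0.096 0.376] [ 0.21  0.13  1.77 -0.78  0.54  2.59]
0 0.4 1.1 [0.581 0.103 0.378] None
0 0.8 0 [0.669 0.025 0.313] [-0.08  0.6   0.94 -0.    1.6   2.17]
0 0.8 0.5 [0.635 0.052 0.359] [ 0.12  0.33  1.34 -0.39  1.14  2.47]
0 0.8 0.9 [0.598 0.082 0.376] [ 0.34  0.24  1.63 -0.95  0.95  3.04]
0 0.8 1.1 [0.578 0.098 0.378] None
0 1.2 0 [ 0.629 -0.008  0.313] [-0.14  0.51  1.09 -0.    1.54  2.51]
0 1.2 0.5 [0.608 0.03  0.359] [ 0.14  0.37  1.28 -0.48  1.33  2.87]
0 1.2 0.9 [0.586 0.072 0.376] [ 0.38  0.38  1.43 -0.93  1.34 -3.02]
0 1.2 1.1 [0.574 0.094 0.378] None
0 1.57 0 [ 0.583 -0.023  0.313] [-0.17  0.42  1.24 -0.    1.49  2.85]
0 1.57 0.5 [0.578 0.02  0.359] [ 0.15  0.41  1.22 -0.
[... 663 characters left out ...]
0.08  0.6   0.94 -0.    1.6  -0.97]
1 0.8 0.5 [0.635 0.052 0.359] [ 0.12  0.33  1.34 -0.39  1.14 -0.67]
1 0.8 0.9 [0.598 0.082 0.376] [ 0.34  0.24  1.63 -0.95  0.95 -0.11]
1 0.8 1.1 [0.578 0.098 0.378] None
1 1.2 0 [ 0.629 -0.008  0.313] [-0.14  0.51  1.09 -0.    1.54 -0.63]
1 1.2 0.5 [0.608 0.03  0.359] [ 0.14  0.37  1.28 -0.48  1.33 -0.27]
1 1.2 0.9 [0.586 0.072 0.376] [ 0.38  0.38  1.43 -0.93  1.34  0.12]
1 1.2 1.1 [0.574 0.094 0.378] None
1 1.57 0 [ 0.583 -0.023  0.313] [-0.17  0.42  1.24 -0.    1.49 -0.29]
1 1.57 0.5 [0.578 0.02  0.359] [ 0.15  0.41  1.22 -0.5   1.53  0.05]
1 1.57 0.9 [0.572 0.068 0.376] [ 0.38  0.51  1.22 -0.87  1.67  0.28]
1 1.57 1.1 [0.569 0.093 0.378] None
0 10.8583
```

View pics/w1.png

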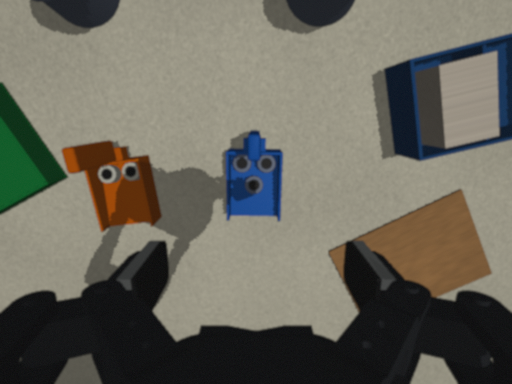

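View pics/hop1.png

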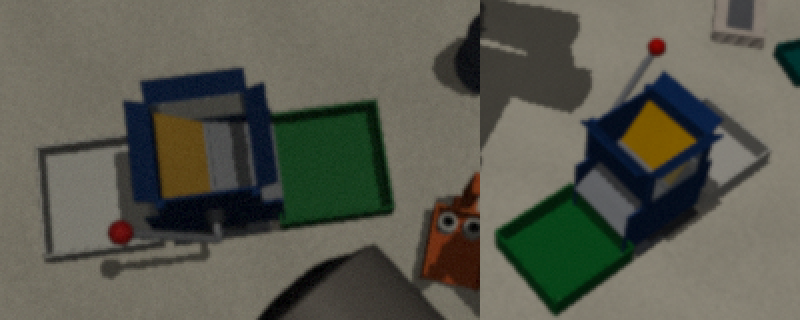

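Flap and knob lie fully to +y (knob at crop 120,232). The three grey caps are in the blue scoop, wrist image (254,170), with its handle at (254,145). Next I refine the handle position from the wrist cloud, then grasp and lift.

Run:
```python
from h import *
D=np.load("wrist.npz"); im,P=D["im"],D["P"]; hsv=cv2.cvtColor(im,cv2.COLOR_RGB2HSV).astype(int)
blue=(hsv[...,0]>105)&(hsv[...,0]<130)&(hsv[...,1]>120)&(P[...,0]>.36)&(P[...,0]<.54)&(P[...,1]>-.475)&(P[...,1]<-.32)
t=P[blue&(P[...,2]>.115)]; R=cv2.minAreaRect(t[:,:2].astype(np.float32)); print(len(t),t.mean(0),R)
b=P[blue&(P[...,2]>.034)&(P[...,2]<.055)]; print("rim",cv2.minAreaRect(b[:,:2].astype(np.float32)))
zt=np.percentile(t[:,2],90); print("top z",zt)
g=np.array([*((np.array(R[0])+[.488,-.406])/2),zt-.039]); SY=-.342
if np.linalg.norm(g[:2]-[.488,-.4065])>.008: raise SystemExit("disagree")
g[2]=.085; print("grip",g); np.save("grip",g)
r.reach(*tool([g[0],g[1],.30],SY,0,1))
r.move_straight(tool(g,SY,0,1)[0],speed=.15,max_force=15)
e0=r.read_state(); command_gripper(0.005,40); e=r.read_state()
print(e0["contact_force"],e["grip_width"],e["eef_pos"],e["contact_force"])
r.move_straight([e["eef_pos"][0],e["eef_pos"][1],.38],speed=.15)
e=r.read_state(); print(e["grip_width"],e["contact_force"],e["torque"],e["time_s"])
im,_=cloud("wrist"); cv2.imwrite("pics/w2.png",im[...,::-1])
```

```text
349 [ 0.48957739 -0.40938663  0.12386657] ((0.48920246958732605, -0.40927955508232117), (0.013755838386714458, 0.02711237035691738), 70.1123275756836)
rim ((0.43962132930755615, -0.39075711369514465), (0.07406529784202576, 0.10971943289041519), 69.89498901367188)
top z 0.12511787577090924
grip [ 0.48860123 -0.40763978  0.085     ]
[-0.30560841 -0.21076163  0.34088915] 0.013645123118795514 [ 0.48862256 -0.40770442  0.09103365] [ 0.16888176 -0.63070658  0.04388713]
0.013427311524790828 [-0.28917707 -0.34057236 -2.6252666 ] [-0.04815017 -0.05343386  0.00964007] 17.7833
```

View pics/w2.png

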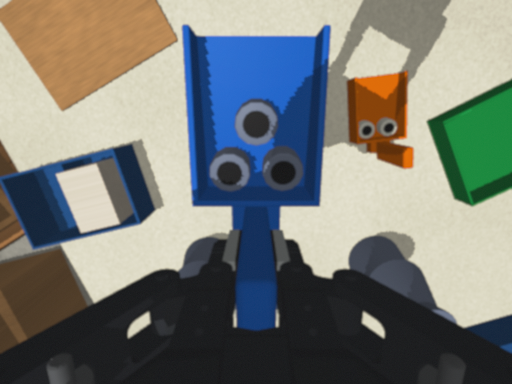

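Run:
```python
from h import *
psi=HY-np.pi/2
r.reach(*tool(pourgrip(psi,0,-.03,.30),psi,0,1))
for th,ez in((.25,.27),(.4,.25),(.5,.245),(.6,.24),(.7,.24),(.8,.24),(.9,.24)):
    r.reach(*tool(pourgrip(psi,th,-.025,ez),psi,th,1))
r.hold(.8)
e=r.read_state(); print(e["contact_force"],e["grip_width"],e["time_s"])
a,_=cloud("top"); b,_=cloud("scene")
a=cv2.resize(a[100:260,90:330],(480,320),interpolation=3); b=cv2.resize(b[120:280,220:380],(320,320),interpolation=3)
cv2.imwrite("pics/pour.png",np.hstack([a,b])[...,::-1])
```

```text
[ 0.35913313  0.51173871 -1.76334412] 0.013737636507362054 22.0417
```

View pics/pour.png

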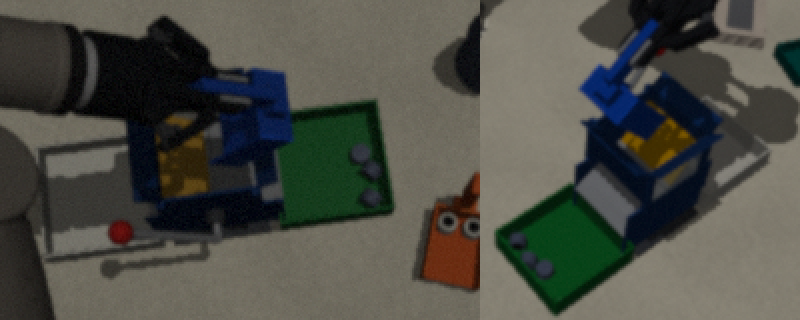

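All three grey caps are in the green bin (crop 360,155 / 372,170 / 370,198). Next I put the scoop back.

Run:
```python
from h import *
psi=HY-np.pi/2; SY=-.342; g=np.load("grip.npy")
r.reach(*tool(pourgrip(psi,.45,-.03,.27),psi,.45,1))
r.reach(*tool(pourgrip(psi,0,-.03,.30),psi,0,1))
r.reach(*tool([g[0],g[1],.37],SY,0,1))
r.move_straight(tool([g[0],g[1],.11],SY,0,1)[0],speed=.2)
s=r.move_straight(tool([g[0],g[1],.0845],SY,0,1)[0],speed=.03,max_force=6)
e=r.read_state(); print(s,e["eef_pos"],e["contact_force"])
command_gripper(.05); r.hold(.3)
r.move_straight([g[0],g[1],.33],speed=.15)
r.reach(*tool([.44,-.385,.33],SY,0,1)); r.hold(.3)
e=r.read_state(); print(e["time_s"],e["contact_force"])
im,P=cloud("wrist"); hsv=cv2.cvtColor(im,cv2.COLOR_RGB2HSV).astype(int)
blue=(hsv[...,0]>105)&(hsv[...,0]<130)&(hsv[...,1]>120)&(P[...,0]>.36)&(P[...,0]<.54)&(P[...,1]>-.475)&(P[...,1]<-.32)
t=P[blue&(P[...,2]>.115)]; print("handle top",len(t),t.mean(0),np.percentile(t[:,2],90))
a,_=cloud("top"); a=cv2.resize(a[80:290,90:430],(680,420),interpolation=3); cv2.imwrite("pics/end.png",a[...,::-1])
```

```text
True [ 0.48843659 -0.40748672  0.09099291] [-0.41005617  0.95194664  4.62784815]
30.0333 [ 0.48566601 -0.21280921 -0.14864403]
handle top 230 [ 0.483334   -0.40888865  0.13498715] 0.12528339491727525
```

View pics/end.png

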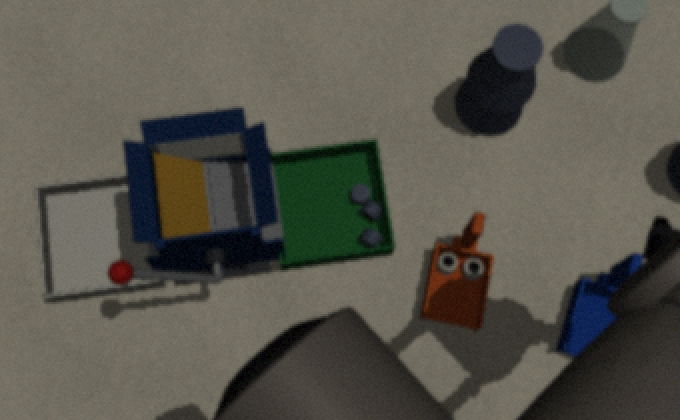

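The caps are in the bin and the knob is still over. The orange scoop hasn't moved. The blue scoop stands where it started, with its handle top at 0.125 m as before. The gripper is clear and reads no contact force, so I'm handing in.

```bash
python3 -c "
from h import *
print(r.finish_job())"
```

```text
the job is handed in; nothing more can be done
None
```

The job is done and handed in at about 30 s on the robot's clock; `finish_job` gave no verdict.

I pushed the red knob over to the +y stop, away from the green bin on the -y side. Then I tipped the blue scoop over the hopper by up to 0.9 rad, stood it back where it came from and let go.

**Last checks:**
- **Caps:** the top view shows all three grey caps in the green bin.
- **Flap:** the flap and knob are still fully over to +y. I judged this by eye from the top view. My automatic check of the knob's position after the push found no red pixels.
- **Blue scoop:** its handle top measures 0.125 m high, the same as at the start, so it is standing upright. I did not measure its tilt directly, and the arm partly hid it in the last top view.
- **Orange scoop:** it was never approached or touched, and looks unmoved in the pictures.
- **Gripper:** it is clear of everything, with no contact force beyond about 0.5 N of noise.

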